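# Load the bubble remover's tray with two watches

## Task

Load the aluminium tray for the bubble remover: lay the orange mould flat on the tray midway between the red and blue posts, and the green mould midway between the orange mould and the red post, both on the line between the posts with their longer sides square across that line. Lay the silver watch head centred on the orange mould and the gold one centred on the green mould, faces up, each with its longer sides along the mould's longer sides, then gently stand the steel press weight upright in the middle of the silver watch. Leave the brown mould and the screw tin where they lie.

Things in the scene. Friction and masses are not known exactly. Their poses are not given: they have to be found in the camera images.
- tray: Fixed aluminium tray, flat floor 4 mm thick, 220 (its x) by 320 mm (its y), rim 10 mm above the table. Its y runs along the line through the posts, its x across it, roughly away from the robot (turned up to 0.3 rad). Origin: centre of its underside, on the table, midway between the posts. All other equipment is beyond x = 0.75 or |y| = 0.45 m.
- red_post: Red round post fixed on the tray's floor, 22 mm across, 34 mm high, 130 mm from the tray's middle along the tray's y, at either end. Origin: centre of its foot.
- blue_post: Blue round post fixed on the tray's floor, 22 mm across, 34 mm high, 130 mm from the tray's middle, at the tray's other end. Origin: centre of its foot.
- orange_mould: Orange rigid plastic watch mould, a flat block 56 mm (its x) by 44 mm (its y) by 18 mm high; the darker rectangle on its flat top is only a print. About 60 g, loose, lies on the grey mat. Origin: centre of its underside; z up.
- green_mould: Lime green rigid plastic watch mould, a flat block 56 mm (its x) by 44 mm (its y) by 18 mm high; the darker rectangle on its flat top is only a print. About 60 g, loose, lies on the grey mat. Origin: centre of its underside; z up.
- silver_watch: Silver watch head without a strap: a flat-topped slab 44 mm (its x) by 38 mm (its y) by 12 mm thick, rounded edges, black glass in the middle of the top and a small crown (look only) on one long side (+y). About 45 g, loose, lies face up on the grey mat. Origin: centre of its underside; z up.
- gold_watch: Gold watch head without a strap: a flat-topped slab 44 mm (its x) by 38 mm (its y) by 12 mm thick, rounded edges, black glass in the middle of the top and a small crown (look only) on one long side (+y). About 45 g, loose, lies face up on the grey mat. Origin: centre of its underside; z up.
- press_weight: Dark steel press weight, an upright cylinder 34 mm across and 26 mm high with a yellow dot on top, about 180 g, loose, stands on the grey mat. Origin: centre of its underside; z up.
- brown_mould: Brown rigid plastic watch mould, a flat block 56 mm (its x) by 44 mm (its y) by 18 mm high; the darker rectangle on its flat top is only a print. About 60 g, loose, lies on the grey mat. Origin: centre of its underside; z up. Not needed: leave it where it lies.
- screw_tin: Round white tin with a blue lid, 52 mm across, 20 mm high, about 80 g, loose, on the grey mat (fixed, 270 by 290 mm, 3 mm thick, left or right of the robot's middle, the tray lying on the other side; the seven loose things lie on it some 100 mm apart, centre to centre). Not needed: leave it where it lies. Origin: centre of its underside; z up.

How it is judged:
By the outcome, as a careful person would: the job done as asked, in the order asked, and still so for the second after the job is handed in, with the robot touching nothing.
It also fails if it takes over 125 s, if anything falls off the work surface, if the arm or the gripper's body presses on something with over 40 N, if the wrist force passes 120 N, or if a joint passes its speed limit or range.

## Robot

A 6-joint arm with a two-finger parallel gripper is mounted at the origin on the work surface. World frame = base frame: x ahead of the robot, y to its left, z up, the work surface at z = 0. Lengths are in mm, angles in rad, forces in N, time in s.
With the tool pointing down it reaches from about 325 to 900 mm from the base axis. Payload 6.1 kg.
Tool frame: the origin (TCP) lies at the very end of the fingers, on their centre line; the grasp point (between the pads) lies 19 mm behind it; z points along the fingers, y is the line along which they close (so a half turn about z gives the same grasp; the last joint's range is limited). The gripper opens to 85 mm and grips with 20 to 120 N. Pads are 22 mm wide; open, the fingers measure 114 mm over their backs; the gripper's body (76 mm by 85 mm) begins 54 mm behind the grasp point. The pads swing forward as they close: fully open they stand 13 mm farther back than shut.
Start: joints at [-1.244, 0.22, 1.526, -0, 1.395, -0.126], TCP at [273.42, -562.012, 231.3] pointing down, gripper open.
Joint ranges: [-2.98, 2.98], [-0.91, 2.08], [0.09, 2.57], [-1.24, 4.39], [0.2, 2.65], [-2.68, 2.68]. Speed limits (rad/s): [2.57, 2.57, 3.01, 3.14, 3.14, 3.14].

## Interface

Orientations are given as a 3x3 rotation matrix whose columns are the frame's x, y, z axes.
In Python, from rig import robot gives the robot as it stands. The module is installed in compiled form; this text tells all that it offers.
- The arm moves only by the tool move_arm, never from a script. Its arguments are lists of equal length, an entry for each row: "grip": the finger opening in mm, from 0 to 85.4; "translation": the shift along the tool's x, y, z in fractions of the full range, 1 being 600 mm, a list of three; "rotation": the turn, a rotation vector about the tool's x, y, z in parts of the range, where 1.0 means 2 pi rad, a list of three. A call has exactly 10 rows; each row is the pose to reach, as a shift and turn from the pose commanded when the call began, along the tool's axes at that moment; what a row does not reach only later rows make up. A row lasts 1/8 s, in which the tool goes at most 62.5 mm and 10.7 degrees, less where a joint would pass 70% of its speed; a pose out of reach is approached as far as the arm can. A shift or turn number past 1, either way, is cut back to 1. A call with a gripper value outside its range is refused whole. The fingers move at their own pace and stop on an object; the grip force is fixed at half the most. Time passes only in rows, so rows that repeat a pose let the fingers close, or fill a call up. It gives the time, the measured TCP pose, the force, the opening and the grip force at its end, in the units of the state.
- robot.get_state(): the state, without advancing time (a new reading comes with each control period).
- robot.snapshot(name): name is "scene" or "side" or "wrist"; returns a dict with "img" (480x640x3 uint8, red, green, blue), "intrinsics" (3x3 intrinsics, pixels), "cam_to_world" (4x4, takes a point from camera to world coordinates). Camera axes: x right, y down, z forward; pixel columns grow to the right and rows downward; lengths in mm; the calibration is good to about 2 mm. A picture is of the moment at which its call begins. There is no depth.
- robot.sign_off(): hands the job in; it is judged then, once.
The state is a dict: "time": time; "joint_positions": joint angles; "joint_vel": joint speeds; "joint_efforts": joint torques, N m; "tcp_pos": TCP position; "ee_rot": TCP orientation; "wrist_force": force on the tool from outside, world axes, zero at the start; "torque": the same for the moment, N m; "gripper_width": finger opening in mm; "grasp_force": force on a finger pad.
Only numpy, scipy, OpenCV 4.12 (cv2) and the standard library are available. Lean on these libraries where they do the work, as an engineer would, in place of code of your own. Each camera call takes 0.05 s, during which the arm holds its last target. There are 200 camera calls.

## Working session

There is one attempt and no reset: what is moved stays moved. The work goes in short steps, Python scripts to look and compute and a tool call to move; the robot and the scene stay as the last step left them, time stands still between calls to the robot, and variables do not carry over. Pictures are saved under pics/ and viewed, at most 14 in all, crops included, and the job is handed in when it is done.

Besides the shell and the picture viewer there is one more tool, called after ">>>" as a command line: name --argument value ..., lists and objects as JSON in quotes. move_arm: Moves the arm, as the interface text tells. Its arguments: {"type":"object","properties":{"grip":{"type":"array","items":{"type":"number"}},"translation":{"type":"array","items":{"type":"array","items":{"type":"number"}}},"rotation":{"type":"array","items":{"type":"array","items":{"type":"number"}}}},"required":["grip","translation","rotation"]}

```bash
mkdir -p pics; python3 - <<'E'
from rig import robot
import cv2,numpy as np
s=robot.get_state();print(s['time'],s['tcp_pos'],s['ee_rot'],s['gripper_width'])
for n in["scene","side"]:
    d=robot.snapshot(n);cv2.imwrite(f'pics/{n}0.png',d['img'][:,:,::-1]);np.savez(f'{n}0.npz',**d)
    print(n,d['intrinsics'],d['cam_to_world'].round(3))
E
```

```text
0.0 [ 273.21956933 -561.41392247  230.16188756] [[ 8.99231358e-01  4.37472927e-01 -6.35247643e-04]
 [ 4.37473303e-01 -8.99229324e-01  1.93208759e-03]
 [ 2.74002705e-04 -2.01529763e-03 -9.99997932e-01]] 85.17759015790105
scene [[477.99756118   0.         311.79263007]
 [  0.         477.99756118 232.32132479]
 [  0.           0.           1.        ]] [[-2.84000e-01  8.43000e-01 -4.57000e-01  9.28813e+02]
 [ 9.59000e-01  2.57000e-01 -1.22000e-01  9.10680e+01]
 [ 1.50000e-02 -4.73000e-01 -8.81000e-01  7.46499e+02]
 [ 0.00000e+00  0.00000e+00  0.00000e+00  1.00000e+00]]
side [[476.55322916   0.         326.77482395]
 [  0.         476.55322916 241.10372535]
 [  0.           0.           1.        ]] [[ 9.67000e-01 -1.44000e-01  2.12000e-01  3.99061e+02]
 [-2.56000e-01 -6.02000e-01  7.57000e-01 -6.19061e+02]
 [ 1.80000e-02 -7.86000e-01 -6.18000e-01  5.46679e+02]
 [ 0.00000e+00  0.00000e+00  0.00000e+00  1.00000e+00]]
```

View pics/scene0.png

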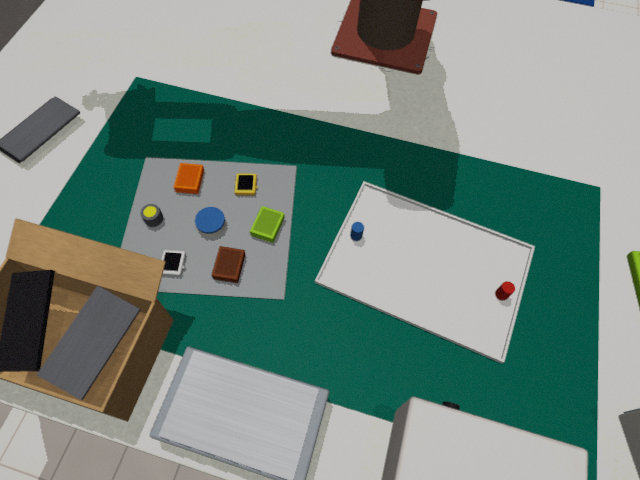

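View pics/side0.png

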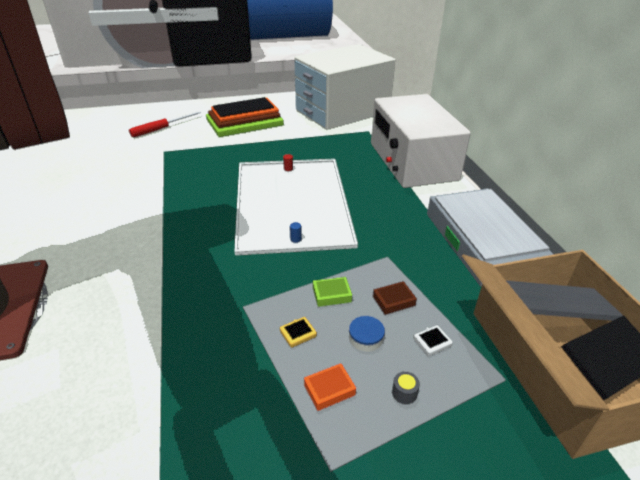

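Scene view: blue post at (357,231), red post (505,291), orange (189,178), gold (245,184), green (267,224), tin (210,220), weight (151,215), silver (172,263), brown (228,264). The side view shows the same layout. Next I'll check the wrist view and get first estimates.

```bash
cat >h.py <<'E'
from rig import robot
import cv2,numpy as np
def ray(d,uv,z):
    uv=np.atleast_2d(np.asarray(uv,float));K=d['intrinsics'];T=d['cam_to_world']
    r=np.c_[uv,np.ones(len(uv))]@np.linalg.inv(K).T@T[:3,:3].T
    c=T[:3,3];return c+r*((z-c[2])/r[:,2])[:,None]
def proj(d,p):
    T=d['cam_to_world'];q=(np.atleast_2d(p)-T[:3,3])@T[:3,:3];q=q@d['intrinsics'].T
    return q[:,:2]/q[:,2:]
def snap(n,name):
    d=robot.snapshot(n);cv2.imwrite(f'pics/{name}.png',d['img'][:,:,::-1]);np.savez(name+'.npz',**d);return d
def load(name): return dict(np.load(name+'.npz'))
RNG=dict(orange=((5,170,190),(14,255,255)),green=((30,120,120),(45,255,255)),blue=((100,120,60),(125,255,255)),
  red=((0,180,90),(4,255,255)),yellow=((22,120,120),(32,255,255)))
def mask(d,c,lo=None,hi=None):
    h=cv2.cvtColor(d['img'],cv2.COLOR_RGB2HSV);a,b=RNG[c] if lo is None else (lo,hi)
    return cv2.inRange(h,a,b)
def blobs(m,amin=40):
    cs=cv2.findContours(m,cv2.RETR_EXTERNAL,cv2.CHAIN_APPROX_NONE)[0]
    return sorted([c[:,0] for c in cs if cv2.contourArea(c)>amin],key=lambda c:-cv2.contourArea(c.reshape(-1,1,2)))
def rect(d,c,z):
    "min area rect in the plane z: centre, long, short, angle of long side"
    p=ray(d,c,z)[:,:2].astype(np.float32);(cx,cy),(w,h),a=cv2.minAreaRect(p)
    if w<h:w,h,a=h,w,a+90
    a=(a+90)%180-90
    return np.round([cx,cy,w,h,np.radians(a)],3)
E
python3 - <<'E'
from h import *
d=snap('wrist','w0');print(d['cam_to_world'].round(2),d['intrinsics'][0,0])
for n in['scene0','side0']:
    d=load(n)
    for c in['orange','green','yellow']:
        for b in blobs(mask(d,c))[:3]:print(n,c,b.mean(0).round(),rect(d,b,dict(orange=21,green=21,yellow=22)[c]))
    for c in['red','blue']:
        for b in blobs(mask(d,c))[:3]:print(n,c,b.mean(0).round(),len(b),rect(d,b,38))
P=ray(load('scene0'),[[357,227],[508,287]],38);print(P)
E
```

```text
[[ 4.4000e-01 -8.6000e-01 -2.5000e-01  3.3608e+02]
 [-9.0000e-01 -4.2000e-01 -1.2000e-01 -5.3146e+02]
 [-0.0000e+00  2.8000e-01 -9.6000e-01  3.7309e+02]
 [ 0.0000e+00  0.0000e+00  0.0000e+00  1.0000e+00]] 338.153698673744
scene0 green [267. 222.] [ 5.5562e+02 -9.0009e+01  5.5042e+01  4.2620e+01 -5.3000e-02]
scene0 green [637. 265.] [ 4.54115e+02  5.28591e+02  5.69510e+01  1.14520e+01 -2.80000e-02]
scene0 green [149. 211.] [ 5.95065e+02 -2.94597e+02  2.11340e+01  2.07190e+01  4.41000e-01]
scene0 yellow [245. 183.] [ 4.91502e+02 -1.52712e+02  4.14260e+01  3.84500e+01  2.98000e-01]
scene0 yellow [149. 211.] [ 5.9548e+02 -2.9331e+02  2.1401e+01  2.1392e+01 -3.2200e-01]
scene0 red [508. 287.] 32 [ 5.65437e+02  3.19830e+02  1.96520e+01  1.79810e+01 -5.62000e-01]
scene0 blue [209. 220.] 77 [ 588.19  -180.663   50.323   48.034    0.67 ]
scene0 blue [357. 231.] 45 [5.35863e+02 6.50700e+01 3.38900e+01 1.86420e+01 1.24000e-01]
scene0 blue [580.   1.] 61 [-191.98   412.511   65.351   17.556   -1.263]
side0 orange [329. 384.] [ 5.06413e+02 -2.63644e+02  5.46610e+01  4.31910e+01  1.93000e-01]
side
[... 288 characters left out ...]
02  2.09780e+01  2.06390e+01 -4.46000e-01]
side0 yellow [298. 331.] [ 4.85222e+02 -1.68557e+02  4.36960e+01  4.20600e+01  2.81000e-01]
side0 yellow [406. 381.] [ 6.04395e+02 -2.85676e+02  2.21660e+01  2.14570e+01 -2.46000e-01]
side0 red [148. 127.] 79 [2.64733e+02 5.41380e+02 9.97110e+01 3.81350e+01 5.07000e-01]
side0 red [288. 162.] 37 [561.471 293.552  62.835  15.535   1.371]
side0 blue [289.  16.] 243 [8.282570e+02 1.564818e+03 5.851080e+02 4.021600e+02 1.403000e+00]
side0 blue [366. 330.] 89 [ 576.488 -203.139   51.438   46.476    1.274]
side0 blue [295. 232.] 47 [525.525  42.149  52.819  17.914   1.356]
[[529.3159603   63.52680201  38.        ]
 [565.19561484 320.64774433  38.        ]]
```

View pics/w0.png

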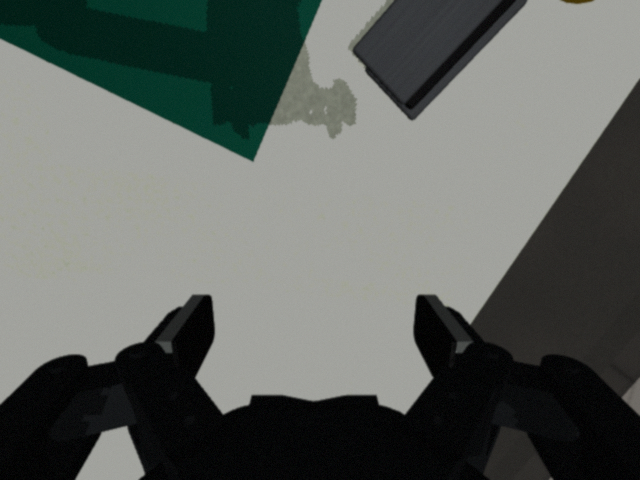

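The wrist view shows only an empty table corner and the mat's edge; the fingers are at rows 290 and below. I'll move above the mat with the tool y axis along the tray x axis.

```bash
cat >c.py <<'E'
import json,sys,numpy as np
F='cmd.json'
def plan(*wps):
    "waypoints x,y,z,h(heading of tool x); prints rounded shifts from the commanded pose, stores the last"
    try:x,y,z,h=json.load(open(F))
    except FileNotFoundError:x,y,z,h=273.42,-562.012,231.3,0.4528
    c,s=np.cos(h),np.sin(h)
    for X,Y,Z,H in wps:
        dx,dy=X-x,Y-y
        t=np.round([c*dx+s*dy,s*dx-c*dy,z-Z],1);r=round(h-H,3)
        print('trans',t.tolist(),'rot z',r,'dist',round(float(np.linalg.norm(t)),1))
    json.dump([x+c*t[0]+s*t[1],y+s*t[0]-c*t[1],z-t[2],h-r],open(F,'w'))
def cmd(): return json.load(open(F))
E
python3 -c "
from c import *
plan((545,-240,300,1.432))"
```

```text
trans [385.1, -170.7, -68.7] rot z -0.979 dist 426.8
```

The rows are not in the units I measure in: shifts go in shares of 600 mm and turns go in shares of 2 pi rad. I convert before sending: 385.1 mm / 600 = 0.6418, 240 mm / 600 = 0.4, -0.979 rad / 6.2832 = -0.1558.

>>> move_arm --grip '[85,85,85,85,85,85,85,85,85,85]' --translation '[[0.0417,-0.0183,-0.0083],[0.125,-0.055,-0.0233],[0.2167,-0.095,-0.04],[0.3083,-0.1367,-0.055],[0.4,-0.1767,-0.0717],[0.4917,-0.2183,-0.0883],[0.575,-0.255,-0.1033],[0.625,-0.2767,-0.1117],[0.6418,-0.2845,-0.1145],[0.6418,-0.2845,-0.1145]]' --rotation '[[0,0,-0.0095],[0,0,-0.0302],[0,0,-0.0525],[0,0,-0.0748],[0,0,-0.0971],[0,0,-0.1194],[0,0,-0.1401],[0,0,-0.1512],[0,0,-0.1558],[0,0,-0.1558]]'

```text
time: 1.4
tcp_pos: [544.9, -239.9, 299.6]
ee_rot: [[0.138, 0.99, -0.001], [0.99, -0.138, -0.0], [-0.0, -0.001, -1.0]]
wrist_force: [-0.7, -0.2, -0.0]
gripper_width: 85.0
grasp_force: 0.0
```

```bash
python3 - <<'E'
from h import *
s=robot.get_state();print(s['time'],s['tcp_pos'],s['ee_rot'][:,0])
d=snap('wrist','w1');print(d['cam_to_world'].round(2))
E
```

```text
1.4 [ 544.94918532 -239.90263359  299.62937803] [ 1.38277309e-01  9.90393545e-01 -1.12116731e-04]
[[ 9.9000e-01 -1.3000e-01 -4.0000e-02  5.5451e+02]
 [-1.4000e-01 -9.5000e-01 -2.7000e-01 -1.7090e+02]
 [-0.0000e+00  2.8000e-01 -9.6000e-01  4.4240e+02]
 [ 0.0000e+00  0.0000e+00  0.0000e+00  1.0000e+00]]
```

View pics/w1.png

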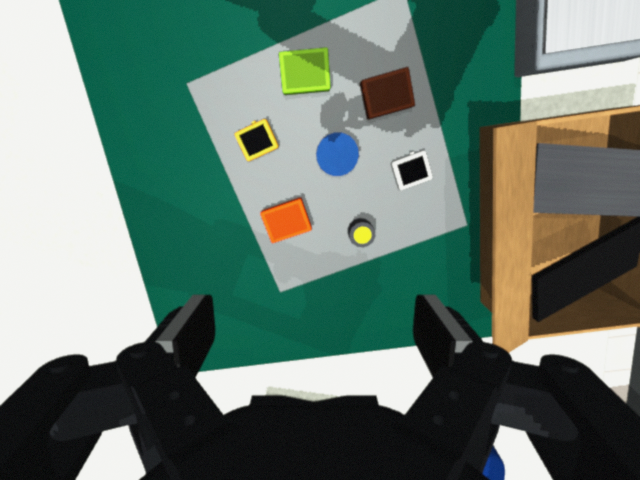

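The wrist view over the mat shows orange (287,219), gold (256,140), green (305,71), silver (411,169), the weight dot (362,234), brown (387,92) and tin (337,154). Now for exact poses.

```bash
python3 - <<'E'
from h import *
d=load('w1');hsv=cv2.cvtColor(d['img'],cv2.COLOR_RGB2HSV)
for u,v in[(287,219),(265,222),(305,71),(305,50),(396,170),(411,183),(390,240)]:print((u,v),hsv[v,u])
roi=np.zeros((480,640),np.uint8);roi[0:300,190:470]=255
for c,lo,hi,z in[('orange',(3,170,120),(18,255,255),21),('green',(30,120,120),(45,255,255),21),('gold',(22,120,90),(32,255,255),15),('silver',(0,0,225),(180,40,255),15)]:
    for b in blobs(mask(d,0,lo,hi)&roi,100)[:2]:print(c,b.mean(0).round(1),rect(d,b,z))
b=blobs(mask(d,'yellow')&roi,40)
for x in b: print(x.mean(0),rect(d,x,29))
# posts: triangulate-free: top centres in scene & side
for n in['scene0','side0']:
    e=load(n);h=cv2.cvtColor(e['img'],cv2.COLOR_RGB2HSV)
    for c,z,(u,v) in[('red',38,(508,287) if n[1]=='c' else(288,157)),('blue',38,(357,227) if n[1]=='c' else(296,228))]:
        print(n,c,[h[v+k,u].tolist() for k in range(-8,16,2)])
E
python3 - <<'E'
import cv2
a=cv2.imread('pics/w1.png')[0:290,190:470];cv2.imwrite('pics/w1c.png',cv2.resize(a,None,fx=2,fy=2,interpolation=cv2.INTER_CUBIC))
E
```

```text
(287, 219) [ 10 226 238]
(265, 222) [ 14 224 243]
(305, 71) [ 42 196 195]
(305, 50) [ 42 180 176]
(396, 170) [ 40   3 244]
(411, 183) [ 36   6 208]
(390, 240) [ 90   8 184]
orange [285.9 220. ] [ 5.06021e+02 -2.60086e+02  5.55490e+01  4.37440e+01  1.93000e-01]
green [304.8  70.3] [ 5.54939e+02 -9.19660e+01  5.53150e+01  4.41250e+01 -5.70000e-02]
green [362.2 234.7] [ 601.046 -292.521   22.873   21.956    1.466]
gold [256.1 139.5] [ 4.85370e+02 -1.56979e+02  4.34090e+01  3.95030e+01  2.76000e-01]
gold [362.2 234.7] [ 601.709 -294.253   23.199   22.269    1.466]
silver [412.4 170.1] [ 6.70889e+02 -2.20565e+02  4.18270e+01  3.56880e+01  2.13000e-01]
[256.12068966 139.47413793] [ 4.87635e+02 -1.57435e+02  4.19870e+01  3.82090e+01  2.76000e-01]
[362.2244898  234.69387755] [ 600.163 -290.212   22.439   21.539    1.466]
scene0 red [[20, 4, 195], [4, 49, 182], [2, 204, 166], [4, 244, 160], [2, 218, 164], [2, 218, 164], [2, 215, 164], [2, 235, 103], [176, 248, 76], [4, 51, 115], [30, 2, 155], [30, 3, 156]]
scene0 blue [[20, 4, 193], [106, 19, 177], [106, 183, 146], [107, 172, 145], [107, 173, 147], [107, 172, 150], [107, 169, 143], [106, 180, 68], [112, 188, 65], [106, 204, 65], [107, 175, 67], [90, 4, 131]]
side0 red [[83, 201, 89], [83, 179, 91], [77, 104, 83], [1, 191, 172], [1, 200, 180], [1, 199, 122], [2, 196, 113], [0, 194, 112], [0, 203, 107], [1, 202, 110], [1, 204, 109], [1, 37, 160]]
side0 blue [[90, 4, 239], [108, 88, 188], [107, 175, 163], [108, 172, 166], [108, 178, 150], [108, 180, 102], [107, 184, 100], [107, 174, 98], [109, 169, 98], [108, 166, 97], [109, 170, 96], [108, 67, 129]]
```

View pics/w1c.png

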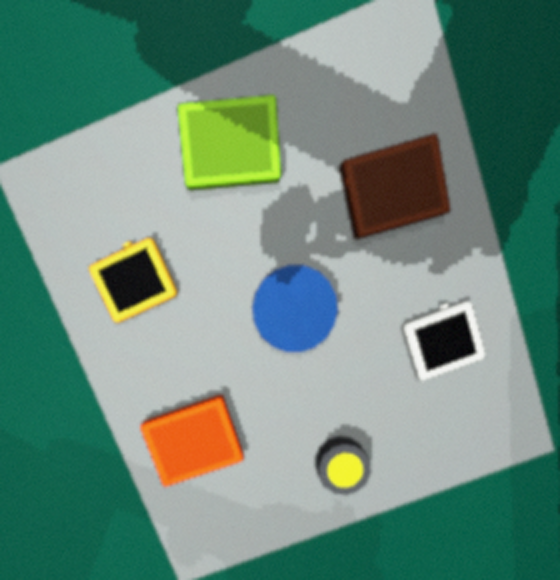

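The crop shows clean top faces: orange, green and the watches with their crowns on the upper long sides. I'll hover over the orange mould.

```bash
python3 -c "
from c import *
plan((506,-260,110,1.764))"
```

```text
trans [-25.2, -35.9, 190.0] rot z -0.332 dist 195.0
```

In the tool's units: 190 mm / 600 = 0.3167, -35.9 mm / 600 = -0.0598, -0.332 rad / 6.2832 = -0.0528.

>>> move_arm --grip '[75,75,75,75,75,75,75,75,75,75]' --translation '[[-0.005,-0.0067,0.0333],[-0.015,-0.0217,0.1083],[-0.0267,-0.0383,0.2],[-0.0367,-0.0533,0.275],[-0.042,-0.0598,0.3167],[-0.042,-0.0598,0.3167],[-0.042,-0.0598,0.3167],[-0.042,-0.0598,0.3167],[-0.042,-0.0598,0.3167],[-0.042,-0.0598,0.3167]]' --rotation '[[0,0,-0.0064],[0,0,-0.0175],[0,0,-0.0334],[0,0,-0.0462],[0,0,-0.0528],[0,0,-0.0528],[0,0,-0.0528],[0,0,-0.0528],[0,0,-0.0528],[0,0,-0.0528]]'

```text
time: 2.7
tcp_pos: [506.4, -260.1, 110.7]
ee_rot: [[-0.192, 0.981, 0.001], [0.981, 0.192, -0.001], [-0.001, 0.001, -1.0]]
wrist_force: [0.4, -0.1, 0.7]
gripper_width: 74.6
grasp_force: 0.0
```

```bash
python3 - <<'E'
from h import *
s=robot.get_state();print(s['time'],s['tcp_pos'],s['ee_rot'][:,0])
d=snap('wrist','w2')
for b in blobs(mask(d,0,(3,170,120),(18,255,255)),100)[:2]:print(b.min(0),b.max(0),rect(d,b,21))
E
```

```text
2.7 [ 506.43200797 -260.10207624  110.68677823] [-1.92014278e-01  9.81391775e-01 -8.37270139e-04]
[273 213] [351 272] [ 5.05112e+02 -2.60044e+02  5.50280e+01  4.41490e+01  1.93000e-01]
```

View pics/w2.png

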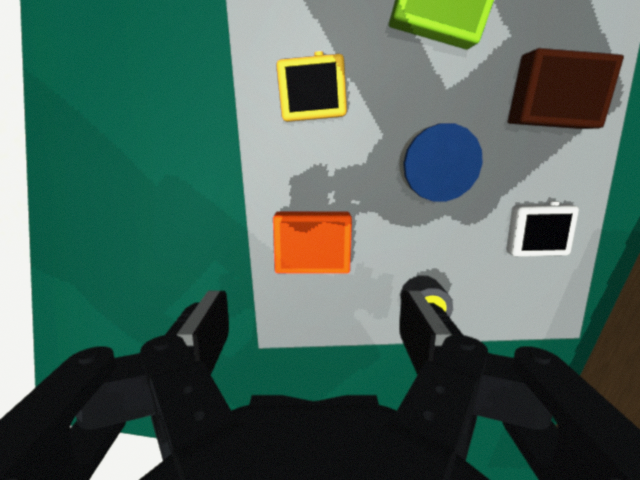

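The mould is where expected, at (506,-260), between the fingers. I'll descend and grip.

```bash
python3 -c "
from c import *
plan((505.5,-260,5,1.764))"
```

```text
trans [0.1, -0.5, 105.0] rot z -0.0 dist 105.0
```

In the tool's units: 105 mm / 600 = 0.175, 102 mm / 600 = 0.17.

>>> move_arm --grip '[75,75,75,75,75,45,45,45,45,45]' --translation '[[0.0002,-0.0008,0.0333],[0.0002,-0.0008,0.1],[0.0002,-0.0008,0.15],[0.0002,-0.0008,0.17],[0.0002,-0.0008,0.175],[0.0002,-0.0008,0.175],[0.0002,-0.0008,0.175],[0.0002,-0.0008,0.175],[0.0002,-0.0008,0.175],[0.0002,-0.0008,0.175]]' --rotation '[[0,0,0],[0,0,0],[0,0,0],[0,0,0],[0,0,0],[0,0,0],[0,0,0],[0,0,0],[0,0,0],[0,0,0]]'

```text
time: 4.0
tcp_pos: [506.7, -260.8, 6.6]
ee_rot: [[-0.192, 0.981, 0.002], [0.981, 0.192, -0.002], [-0.002, 0.002, -1.0]]
wrist_force: [0.3, -0.1, 6.4]
gripper_width: 54.3
grasp_force: 64.8
```

```bash
python3 -c "
from c import *
plan((505.5,-260,60,1.764),(525,60,300,1.432))"
```

```text
trans [0.0, 0.0, -55.0] rot z -0.0 dist 55.0
trans [310.3, 80.5, -295.0] rot z 0.332 dist 435.7
```

In the tool's units: 310.3 mm / 600 = 0.5172, -295 mm / 600 = -0.4917, 0.332 rad / 6.2832 = 0.0528.

>>> move_arm --grip '[45,45,45,45,45,45,45,45,45,45]' --translation '[[0,0,-0.025],[0.0083,0.0017,-0.0917],[0.0583,0.015,-0.1583],[0.1333,0.0333,-0.2283],[0.2167,0.055,-0.3],[0.3,0.0783,-0.3667],[0.3833,0.1,-0.425],[0.4583,0.1183,-0.4667],[0.5033,0.13,-0.4867],[0.5172,0.1342,-0.4917]]' --rotation '[[0,0,0],[0,0,0],[0,0,0.0048],[0,0,0.0127],[0,0,0.0223],[0,0,0.0318],[0,0,0.0414],[0,0,0.0493],[0,0,0.0528],[0,0,0.0528]]'

```text
time: 5.25
tcp_pos: [525.0, 61.6, 301.9]
ee_rot: [[0.136, 0.991, 0.002], [0.991, -0.136, 0.0], [0.0, 0.002, -1.0]]
wrist_force: [0.3, -0.4, -1.0]
gripper_width: 54.2
grasp_force: 64.0
```

```bash
python3 - <<'E'
from h import *
s=robot.get_state();print(s['time'],s['tcp_pos'],s['ee_rot'][:,0],s['gripper_width'])
d=snap('wrist','w3')
for c in('red','blue'):
  for b in blobs(mask(d,c),40)[:3]:print(c,b.min(0),b.max(0),rect(d,b,38))
E
```

```text
5.25 [525.02569156  61.61374035 301.86985562] [1.35901070e-01 9.90722347e-01 3.60279596e-04] 54.196998106463894
blue [357 349] [388 379] [ 574.562 -178.345   45.385   39.451   -1.374]
blue [308 190] [323 208] [528.409  65.362  21.9    18.17    1.43 ]
```

View pics/w3.png

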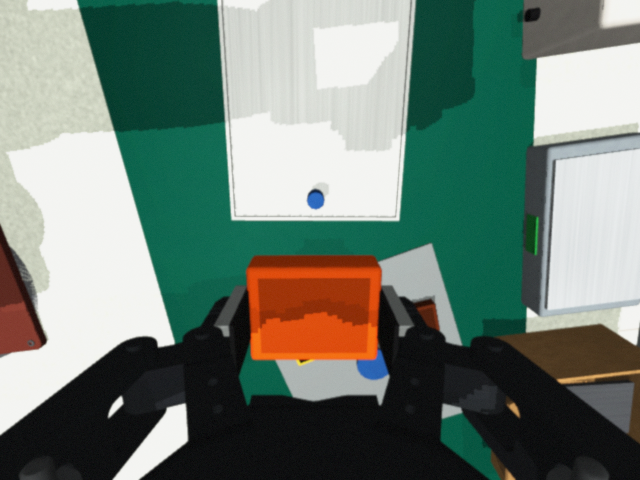

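The wrist view has the blue post at (316,200) and the mould held squarely; red is out of view. I'll shift along the tray to see it.

```bash
python3 -c "
from c import *
plan((545,170,300,1.432))"
```

```text
trans [111.8, 4.6, 0.0] rot z -0.0 dist 111.9
```

In the tool's units: 111.7 mm / 600 = 0.1862, 4.6 mm / 600 = 0.0077.

>>> move_arm --grip '[45,45,45,45,45,45,45,45,45,45]' --translation '[[0.0167,0.0008,0],[0.05,0.0022,0],[0.1,0.0043,0],[0.1417,0.0062,0],[0.175,0.0073,0],[0.1862,0.0077,0],[0.1862,0.0077,0],[0.1862,0.0077,0],[0.1862,0.0077,0],[0.1862,0.0077,0]]' --rotation '[[0,0,0],[0,0,0],[0,0,0],[0,0,0],[0,0,0],[0,0,0],[0,0,0],[0,0,0],[0,0,0],[0,0,0]]'

```text
time: 6.55
tcp_pos: [545.0, 169.5, 300.1]
ee_rot: [[0.139, 0.99, 0.0], [0.99, -0.139, -0.0], [-0.0, 0.0, -1.0]]
wrist_force: [-0.1, 0.3, -0.5]
gripper_width: 54.4
grasp_force: 64.0
```

```bash
python3 - <<'E'
from h import *
s=robot.get_state();print(s['time'],s['tcp_pos'],s['ee_rot'][:,0],s['gripper_width'])
e=snap('wrist','w4');d=load('w3')
h=cv2.cvtColor(d['img'],cv2.COLOR_RGB2HSV);print([h[v,316].tolist() for v in range(186,212,2)])
for b in blobs(mask(e,0,(0,170,60),(4,255,255)),40)[:3]:
    print('red',b.min(0),b.max(0),rect(e,b,38));u,v=b.mean(0).astype(int)
h=cv2.cvtColor(e['img'],cv2.COLOR_RGB2HSV);print([h[k,u].tolist() for k in range(v-14,v+14,2)])
# tray outline in w3: white edge near
E
```

```text
6.55 [545.02146346 169.45903868 300.10888153] [ 1.39296375e-01  9.90250735e-01 -3.94939878e-05] 54.36891693939399
[[42, 6, 217], [90, 7, 175], [109, 122, 69], [108, 198, 125], [107, 192, 189], [108, 193, 192], [107, 194, 191], [108, 196, 190], [107, 192, 187], [107, 194, 187], [107, 195, 188], [109, 140, 191], [80, 3, 234]]
red [303  54] [320  75] [563.708 319.399  20.628  18.455   1.432]
red [507  79] [520  89] [ 7.81073e+02  2.69403e+02  1.48000e+01  1.01140e+01 -1.39000e-01]
[[23, 24, 96], [26, 21, 95], [23, 21, 96], [20, 24, 95], [3, 107, 98], [1, 230, 186], [1, 233, 221], [1, 229, 229], [1, 231, 221], [1, 232, 189], [1, 146, 108], [13, 23, 78], [17, 23, 79], [24, 18, 72]]
```

```bash
python3 - <<'E'
from h import *
R={}
for n,c,lo,hi in[('w4','red',(0,170,140),(6,255,255)),('w3','blue',(100,100,150),(115,255,255)),('scene0','red',(0,170,135),(6,255,255)),('scene0','blue',(100,100,110),(115,255,255)),('side0','red',(0,150,140),(6,255,255)),('side0','blue',(100,80,130),(115,255,255))]:
    d=load(n)
    for b in blobs(mask(d,0,lo,hi),30):
        r=rect(d,b,38)
        if r[2]<40: print(n,c,b.min(0),b.max(0),r); R.setdefault((n,c),r)
for k in(('w3','w4'),('scene0','scene0')):
    b=R[k[0],'blue'][:2];r=R[k[1],'red'][:2];print((b+r)/2,r-b,np.linalg.norm(r-b),np.arctan2(*(r-b)[::-1]))
E
```

```text
w4 red [303  54] [320  73] [564.713 320.468  19.017  17.473  -0.871]
w4 red [511  79] [520  89] [783.32  269.524  10.596   9.782  -1.55 ]
w3 blue [307 193] [323 208] [ 5.27563e+02  6.36620e+01  1.93850e+01  1.82870e+01 -1.36000e-01]
scene0 red [502 282] [514 292] [565.204 320.468  18.914  17.056  -1.277]
scene0 blue [352 222] [363 232] [529.043  63.832  18.979  18.231   0.659]
side0 blue [290 222] [300 228] [529.855  61.986  18.235  18.026   1.337]
[546.138 192.065] [ 37.15  256.806] 259.479178617476 1.4271312262107168
[547.1235 192.15  ] [ 36.161 256.636] 259.17109101325326 1.430814022174329
```

```bash
python3 -c "
from c import *
plan((546.3,192.1,6.5,1.429))"
```

```text
trans [22.0, -1.8, 293.5] rot z 0.003 dist 294.3
```

In the tool's units: 293.5 mm / 600 = 0.4892, 260 mm / 600 = 0.4333, 0.003 rad / 6.2832 = 0.0005.

>>> move_arm --grip '[45,45,45,45,45,45,45,45,45,45]' --translation '[[0.0067,-0.0007,0.0417],[0.0167,-0.0017,0.125],[0.0267,-0.0025,0.2167],[0.0333,-0.0028,0.3083],[0.0367,-0.003,0.3833],[0.0367,-0.003,0.4333],[0.0367,-0.003,0.4633],[0.0367,-0.003,0.4783],[0.0367,-0.003,0.485],[0.0367,-0.003,0.4892]]' --rotation '[[0,0,0.0005],[0,0,0.0005],[0,0,0.0005],[0,0,0.0005],[0,0,0.0005],[0,0,0.0005],[0,0,0.0005],[0,0,0.0005],[0,0,0.0005],[0,0,0.0005]]'

```text
time: 7.85
tcp_pos: [547.3, 192.2, 7.6]
ee_rot: [[0.142, 0.99, 0.002], [0.99, -0.142, 0.0], [0.001, 0.002, -1.0]]
wrist_force: [-4.0, -1.3, 20.8]
gripper_width: 54.1
grasp_force: 66.7
```

```bash
python3 -c "
from c import *
plan((546.3,192.1,110,1.429))"
```

```text
trans [0.0, 0.0, -103.5] rot z -0.0 dist 103.5
```

In the tool's units: -103.5 mm / 600 = -0.1725, -100 mm / 600 = -0.1667.

>>> move_arm --grip '[75,75,75,75,75,75,75,75,75,75]' --translation '[[0,0,0],[0,0,0],[0,0,0],[0,0,-0.0083],[0,0,-0.0417],[0,0,-0.0917],[0,0,-0.1417],[0,0,-0.1667],[0,0,-0.1725],[0,0,-0.1725]]' --rotation '[[0,0,0],[0,0,0],[0,0,0],[0,0,0],[0,0,0],[0,0,0],[0,0,0],[0,0,0],[0,0,0],[0,0,0]]'

```text
time: 9.1
tcp_pos: [545.8, 191.9, 109.5]
ee_rot: [[0.141, 0.99, -0.001], [0.99, -0.141, -0.0], [-0.0, -0.001, -1.0]]
wrist_force: [0.5, -0.2, -0.3]
gripper_width: 75.0
grasp_force: 0.0
```

```bash
python3 - <<'E'
from h import *
from c import plan
s=robot.get_state();print(s['time'],s['tcp_pos'],s['gripper_width'])
d=snap('wrist','w5')
for b in blobs(mask(d,0,(3,170,100),(18,255,255)),100)[:2]:print(b.min(0),b.max(0),rect(d,b,22))
for b in blobs(mask(d,0,(0,170,140),(6,255,255)),40)[:2]:print('red',b.min(0),b.max(0),rect(d,b,38))
plan((545,0,150,1.514),(555,-91.5,110,1.514))
E
```

```text
9.1 [545.83338287 191.8874122  109.51481375] 75.01311317506298
[277 213] [354 272] [ 5.47175e+02  1.92799e+02  5.46650e+01  4.34620e+01 -1.23000e-01]
red [303  41] [328  50] [ 5.64144e+02  3.12551e+02  1.42610e+01  3.66500e+00 -5.00000e-03]
trans [-190.3, 25.9, -40.0] rot z -0.085 dist 196.2
trans [-279.5, 48.8, 0.0] rot z -0.085 dist 283.7
```

View pics/w5.png

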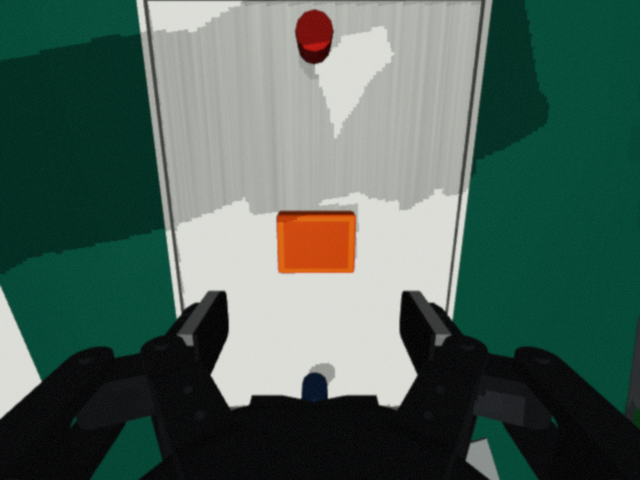

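Orange lies midway between the posts, at (547.0,192.6), with red at (314,30). Next is the green mould.

In the tool's units: -279.5 mm / 600 = -0.4658, -110 mm / 600 = -0.1833, -0.085 rad / 6.2832 = -0.0135.

>>> move_arm --grip '[75,75,75,75,75,75,75,75,75,75]' --translation '[[-0.03,0.005,-0.0083],[-0.1,0.0167,-0.0167],[-0.1833,0.03,-0.025],[-0.275,0.0467,-0.025],[-0.3583,0.0633,-0.02],[-0.425,0.075,-0.0083],[-0.4583,0.08,-0.0017],[-0.4658,0.0813,0],[-0.4658,0.0813,0],[-0.4658,0.0813,0]]' --rotation '[[0,0,-0.0016],[0,0,-0.0032],[0,0,-0.0064],[0,0,-0.0095],[0,0,-0.0127],[0,0,-0.0135],[0,0,-0.0135],[0,0,-0.0135],[0,0,-0.0135],[0,0,-0.0135]]'

```text
time: 10.4
tcp_pos: [555.2, -90.3, 110.1]
ee_rot: [[0.055, 0.998, 0.0], [0.998, -0.055, 0.0], [0.0, 0.0, -1.0]]
wrist_force: [-0.4, -0.5, -0.2]
gripper_width: 75.3
grasp_force: 0.0
```

```bash
python3 - <<'E'
from h import *
from c import plan
s=robot.get_state();print(s['time'],s['tcp_pos'])
d=snap('wrist','w6')
for b in blobs(mask(d,0,(30,120,80),(48,255,255)),100)[:2]:r=rect(d,b,21);print(b.min(0),b.max(0),r)
plan((555,-91.8,5.5,1.514))
E
```

```text
10.4 [555.16416286 -90.27963076 110.0877213 ]
[275 212] [353 272] [ 5.55102e+02 -8.93920e+01  5.51880e+01  4.47300e+01 -5.50000e-02]
trans [-0.3, -0.0, 104.5] rot z -0.0 dist 104.5
```

In the tool's units: 104.5 mm / 600 = 0.1742, 101 mm / 600 = 0.1683.

>>> move_arm --grip '[75,75,75,75,75,45,45,45,45,45]' --translation '[[0.0008,0,0.0333],[0.0008,0,0.1],[0.0008,0,0.15],[0.0008,0,0.1683],[0.0008,0,0.1742],[0.0008,0,0.1742],[0.0008,0,0.1742],[0.0008,0,0.1742],[0.0008,0,0.1742],[0.0008,0,0.1742]]' --rotation '[[0,0,0],[0,0,0],[0,0,0],[0,0,0],[0,0,0],[0,0,0],[0,0,0],[0,0,0],[0,0,0],[0,0,0]]'

```text
time: 11.7
tcp_pos: [556.5, -91.5, 7.2]
ee_rot: [[0.057, 0.998, 0.003], [0.998, -0.057, -0.001], [-0.001, 0.003, -1.0]]
wrist_force: [0.7, 0.6, 6.5]
gripper_width: 54.2
grasp_force: 64.5
```

```bash
python3 - <<'E'
from c import *
x,y,z,h=cmd();json.dump([x+.8*np.cos(h),y+.8*np.sin(h),z,h],open(F,'w'))
u=np.array([np.cos(1.429),np.sin(1.429)]);g=np.array([546.7,192.4])+65*u;print(g)
plan((555,-91,60,1.514),(g[0],g[1],100,1.429))
E
```

```text
[555.8859066  256.74764269]
trans [0.0, -0.1, -54.5] rot z -0.0 dist 54.5
trans [347.2, -19.0, -94.5] rot z 0.085 dist 360.3
```

In the tool's units: 347.2 mm / 600 = 0.5787, -94.5 mm / 600 = -0.1575, 0.085 rad / 6.2832 = 0.0135.

>>> move_arm --grip '[45,45,45,45,45,45,45,45,45,45]' --translation '[[0,0,-0.0333],[0.0167,0,-0.1083],[0.0833,-0.005,-0.15],[0.175,-0.01,-0.1575],[0.275,-0.015,-0.1575],[0.375,-0.02,-0.1575],[0.4667,-0.025,-0.1575],[0.5417,-0.03,-0.1575],[0.5717,-0.0317,-0.1575],[0.5787,-0.0317,-0.1575]]' --rotation '[[0,0,0],[0,0,0],[0,0,0.0016],[0,0,0.0048],[0,0,0.0064],[0,0,0.0095],[0,0,0.0111],[0,0,0.0127],[0,0,0.0135],[0,0,0.0135]]'

```text
time: 12.95
tcp_pos: [555.8, 257.1, 100.6]
ee_rot: [[0.14, 0.99, 0.0], [0.99, -0.14, -0.0], [-0.0, 0.0, -1.0]]
wrist_force: [-1.1, -0.0, -0.9]
gripper_width: 54.4
grasp_force: 63.8
```

```bash
python3 - <<'E'
from c import *
plan((555.8,256.6,7.5,1.429))
E
```

```text
trans [-0.1, -0.1, 92.5] rot z -0.0 dist 92.5
```

In the tool's units: 92.5 mm / 600 = 0.1542, 91 mm / 600 = 0.1517.

>>> move_arm --grip '[45,45,45,45,45,45,45,75,75,75]' --translation '[[-0.0002,-0.0002,0.0333],[-0.0002,-0.0002,0.0917],[-0.0002,-0.0002,0.13],[-0.0002,-0.0002,0.145],[-0.0002,-0.0002,0.1517],[-0.0002,-0.0002,0.1542],[-0.0002,-0.0002,0.1542],[-0.0002,-0.0002,0.1542],[-0.0002,-0.0002,0.1542],[-0.0002,-0.0002,0.1542]]' --rotation '[[0,0,0],[0,0,0],[0,0,0],[0,0,0],[0,0,0],[0,0,0],[0,0,0],[0,0,0],[0,0,0],[0,0,0]]'

```text
time: 14.2
tcp_pos: [555.8, 256.7, 7.7]
ee_rot: [[0.141, 0.99, 0.0], [0.99, -0.141, 0.0], [0.0, 0.0, -1.0]]
wrist_force: [-0.4, 0.0, 0.1]
gripper_width: 75.1
grasp_force: 0.0
```

```bash
python3 - <<'E'
from c import *
plan((555.8,256.6,110,1.429))
E
```

```text
trans [-0.0, 0.0, -102.5] rot z -0.0 dist 102.5
```

In the tool's units: -102.5 mm / 600 = -0.1708, -90 mm / 600 = -0.15.

>>> move_arm --grip '[75,75,75,75,75,75,75,75,75,75]' --translation '[[0,0,-0.0083],[0,0,-0.0417],[0,0,-0.1],[0,0,-0.15],[0,0,-0.1708],[0,0,-0.1708],[0,0,-0.1708],[0,0,-0.1708],[0,0,-0.1708],[0,0,-0.1708]]' --rotation '[[0,0,0],[0,0,0],[0,0,0],[0,0,0],[0,0,0],[0,0,0],[0,0,0],[0,0,0],[0,0,0],[0,0,0]]'

```text
time: 15.45
tcp_pos: [555.5, 256.5, 109.5]
ee_rot: [[0.141, 0.99, -0.001], [0.99, -0.141, -0.0], [-0.0, -0.001, -1.0]]
wrist_force: [0.1, 0.1, -0.7]
gripper_width: 74.9
grasp_force: 0.0
```

```bash
python3 - <<'E'
from h import *
from c import plan
s=robot.get_state();print(s['time'],s['tcp_pos'],s['gripper_width'])
d=snap('wrist','w7')
for b in blobs(mask(d,0,(30,120,80),(48,255,255)),100)[:2]:print('green',b.min(0),b.max(0),rect(d,b,22))
for b in blobs(mask(d,0,(5,170,100),(18,255,255)),100)[:2]:print('or',b.min(0),b.max(0),rect(d,b,22))
for b in blobs(mask(d,0,(0,170,140),(6,255,255)),40)[:2]:print('red',b.min(0),b.max(0),rect(d,b,38))
d=load('w2')
m=mask(d,0,(0,0,190),(180,40,255));m[:, :500]=0;m[:190]=0;m[270:]=0;m[:,590:]=0
for b in blobs(m,100)[:2]:print('silver',b.min(0),b.max(0),rect(d,b,15))
for n,(u0,u1,v0,v1) in dict(w1=(385,440,140,200),w2=(515,585,205,258)).items():
  d=load(n);m=np.zeros((480,640),np.uint8);m[v0:v1,u0:u1]=255
  for b in blobs(mask(d,0,(0,0,0),(180,255,70))&m,100)[:1]:print(n,'glass',b.min(0),b.max(0),rect(d,b,15))
E
```

```text
15.45 [555.49130888 256.46274516 109.47311968] 74.85558160697262
green [276 213] [354 271] [ 5.56521e+02  2.57632e+02  5.49100e+01  4.29440e+01 -1.41000e-01]
or [279 295] [351 349] [ 5.47668e+02  1.94698e+02  5.44920e+01  4.60410e+01 -1.41000e-01]
silver [513 206] [579 256] [ 6.70425e+02 -2.20645e+02  4.36480e+01  3.72420e+01  2.18000e-01]
w1 glass [399 157] [426 183] [ 6.71323e+02 -2.20645e+02  3.03890e+01  2.53260e+01  2.15000e-01]
w2 glass [522 214] [571 249] [ 6.71268e+02 -2.20496e+02  3.16950e+01  2.64690e+01  2.08000e-01]
```

Green is in place. Now the silver watch.

```bash
python3 - <<'E'
from c import *
plan((671,-220.5,110,1.784))
E
```

```text
trans [-456.0, 181.6, 0.0] rot z -0.355 dist 490.8
```

In the tool's units: -456 mm / 600 = -0.76, 181.6 mm / 600 = 0.3027, -0.355 rad / 6.2832 = -0.0565.

>>> move_arm --grip '[65,65,65,65,65,65,65,65,65,65]' --translation '[[-0.0417,0.0167,-0.0083],[-0.125,0.05,-0.0333],[-0.2167,0.0867,-0.05],[-0.31,0.1233,-0.05],[-0.4033,0.16,-0.05],[-0.4967,0.1983,-0.05],[-0.59,0.235,-0.05],[-0.6833,0.2717,-0.0333],[-0.7417,0.295,-0.0083],[-0.76,0.3027,0]]' --rotation '[[0,0,-0.0032],[0,0,-0.0095],[0,0,-0.0175],[0,0,-0.0255],[0,0,-0.0334],[0,0,-0.0398],[0,0,-0.0462],[0,0,-0.0525],[0,0,-0.0557],[0,0,-0.0565]]'

```text
time: 16.75
tcp_pos: [670.3, -223.0, 108.4]
ee_rot: [[-0.209, 0.978, -0.002], [0.978, 0.209, 0.001], [0.001, -0.002, -1.0]]
wrist_force: [0.6, 0.1, -0.5]
gripper_width: 64.8
grasp_force: 0.0
```

```bash
cat >>h.py <<'E'
def watch(d,lo,hi,box,z):
    m=np.zeros((480,640),np.uint8);m[box[1]:box[3],box[0]:box[2]]=255
    for k,(a,b) in dict(rim=(lo,hi),glass=((0,0,0),(180,255,70))).items():
        mm=cv2.morphologyEx(mask(d,0,a,b)&m,cv2.MORPH_OPEN,np.ones((9,9)) if k=='all' else np.ones((2,2)))
        for c in blobs(mm,200)[:1]:print(k,c.min(0),c.max(0),rect(d,c,z))
E
python3 - <<'E'
from h import *
s=robot.get_state();print(s['time'],s['tcp_pos'])
d=snap('wrist','w8');watch(d,(0,0,195),(180,40,255),(255,190,375,300),15)
E
```

```text
16.75 [ 670.26906954 -222.99375391  108.41233234]
rim [256 191] [375 300] [ 6.72175e+02 -2.27000e+02  9.11230e+01  8.33970e+01  2.12000e-01]
glass [296 223] [338 257] [ 6.71998e+02 -2.20987e+02  3.09730e+01  2.57180e+01  2.11000e-01]
```

View pics/w8.png

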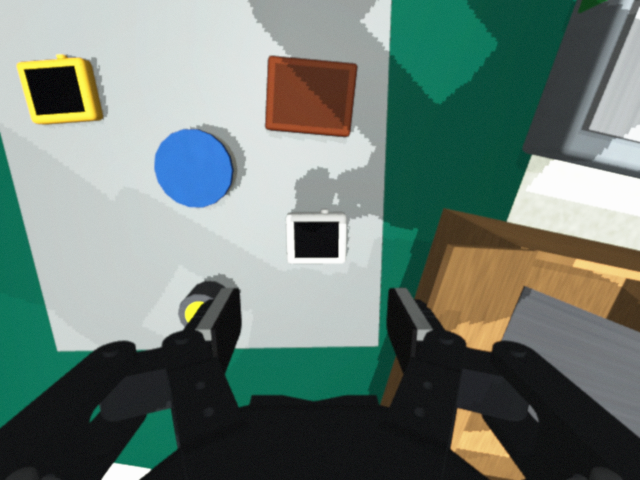

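Silver sits between the fingers at (317,240). I'll grasp it at about (671.4,-220.6).

```bash
python3 - <<'E'
from c import *
plan((671.4,-220.6,4,1.782))
E
```

```text
trans [-0.2, 0.4, 106.0] rot z 0.002 dist 106.0
```

In the tool's units: 106 mm / 600 = 0.1767, 102 mm / 600 = 0.17, 0.002 rad / 6.2832 = 0.0003.

>>> move_arm --grip '[65,65,65,65,65,65,35,35,35,35]' --translation '[[-0.0003,0.0007,0.0333],[-0.0003,0.0007,0.1],[-0.0003,0.0007,0.15],[-0.0003,0.0007,0.17],[-0.0003,0.0007,0.1767],[-0.0003,0.0007,0.1767],[-0.0003,0.0007,0.1767],[-0.0003,0.0007,0.1767],[-0.0003,0.0007,0.1767],[-0.0003,0.0007,0.1767]]' --rotation '[[0,0,0.0003],[0,0,0.0003],[0,0,0.0003],[0,0,0.0003],[0,0,0.0003],[0,0,0.0003],[0,0,0.0003],[0,0,0.0003],[0,0,0.0003],[0,0,0.0003]]'

```text
time: 18.05
tcp_pos: [672.8, -221.4, 6.1]
ee_rot: [[-0.209, 0.978, 0.003], [0.978, 0.209, -0.001], [-0.002, 0.003, -1.0]]
wrist_force: [-0.2, 0.5, 6.1]
gripper_width: 42.3
grasp_force: 61.4
```

```bash
python3 - <<'E'
from c import *
plan((546.6,192.4,90,1.429))
E
```

```text
trans [430.0, -35.6, -86.0] rot z 0.353 dist 440.0
```

In the tool's units: 430 mm / 600 = 0.7167, 120 mm / 600 = 0.2, 0.353 rad / 6.2832 = 0.0562.

>>> move_arm --grip '[35,35,35,35,35,35,35,35,35,35]' --translation '[[0,0,-0.0333],[0.025,-0.0017,-0.1],[0.1,-0.0083,-0.1367],[0.2,-0.0167,-0.1433],[0.3,-0.025,-0.1433],[0.4,-0.0333,-0.1433],[0.5,-0.0417,-0.1433],[0.6,-0.05,-0.1433],[0.6833,-0.0567,-0.1433],[0.7167,-0.0593,-0.1433]]' --rotation '[[0,0,0],[0,0,0.0016],[0,0,0.008],[0,0,0.0159],[0,0,0.0239],[0,0,0.0318],[0,0,0.0398],[0,0,0.0477],[0,0,0.0541],[0,0,0.0562]]'

```text
time: 19.3
tcp_pos: [545.5, 195.0, 91.2]
ee_rot: [[0.139, 0.99, 0.001], [0.99, -0.139, 0.001], [0.001, 0.001, -1.0]]
wrist_force: [0.3, -0.2, 0.6]
gripper_width: 41.9
grasp_force: 60.8
```

```bash
python3 - <<'E'
from c import *
plan((546.6,192.4,24,1.429))
E
```

```text
trans [-0.0, 0.0, 66.0] rot z -0.0 dist 66.0
```

In the tool's units: 66 mm / 600 = 0.11, 65 mm / 600 = 0.1083.

>>> move_arm --grip '[35,35,35,35,35,35,35,35,35,35]' --translation '[[0,0,0.025],[0,0,0.0583],[0,0,0.0833],[0,0,0.0967],[0,0,0.1033],[0,0,0.1067],[0,0,0.1083],[0,0,0.11],[0,0,0.11],[0,0,0.11]]' --rotation '[[0,0,0],[0,0,0],[0,0,0],[0,0,0],[0,0,0],[0,0,0],[0,0,0],[0,0,0],[0,0,0],[0,0,0]]'

```text
time: 20.55
tcp_pos: [547.1, 192.4, 25.1]
ee_rot: [[0.141, 0.99, 0.001], [0.99, -0.141, 0.0], [0.0, 0.001, -1.0]]
wrist_force: [-1.6, -0.7, 4.3]
gripper_width: 41.9
grasp_force: 61.5
```

```bash
python3 - <<'E'
from c import *
plan((546.6,192.4,120,1.429))
E
```

```text
trans [-0.0, 0.0, -96.0] rot z -0.0 dist 96.0
```

In the tool's units: -96 mm / 600 = -0.16, -93 mm / 600 = -0.155.

>>> move_arm --grip '[50,60,65,65,65,65,65,65,65,65]' --translation '[[0,0,0],[0,0,0],[0,0,0],[0,0,-0.0067],[0,0,-0.0333],[0,0,-0.0833],[0,0,-0.1333],[0,0,-0.155],[0,0,-0.16],[0,0,-0.16]]' --rotation '[[0,0,0],[0,0,0],[0,0,0],[0,0,0],[0,0,0],[0,0,0],[0,0,0],[0,0,0],[0,0,0],[0,0,0]]'

```text
time: 21.8
tcp_pos: [546.0, 192.2, 119.3]
ee_rot: [[0.142, 0.99, -0.001], [0.99, -0.142, -0.0], [-0.0, -0.001, -1.0]]
wrist_force: [-0.2, 0.8, 0.3]
gripper_width: 65.2
grasp_force: 0.0
```

```bash
python3 - <<'E'
from h import *
from c import plan
s=robot.get_state();print(s['time'],s['tcp_pos'])
d=snap('wrist','w9');watch(d,(0,0,195),(180,40,255),(285,215,345,268),34)
for b in blobs(mask(d,0,(3,150,80),(18,255,255)),100)[:2]:print('or',b.min(0),b.max(0),rect(d,b,22))
w=load('w1');watch(w,(22,120,90),(32,255,255),(225,110,290,170),15)
cv2.imwrite('pics/w9c.png',cv2.resize(d['img'][130:300,220:410,::-1],None,fx=3,fy=3))
plan((486.5,-157,110,1.8468))
E
```

```text
21.8 [546.00107069 192.19046712 119.2610137 ]
rim [286 220] [345 268] [ 5.47397e+02  1.92664e+02  4.20170e+01  3.53160e+01 -1.41000e-01]
glass [294 227] [339 263] [ 5.47675e+02  1.92192e+02  3.14670e+01  2.65760e+01 -1.53000e-01]
or [278 209] [353 267] [ 5.47470e+02  1.93481e+02  5.46500e+01  4.44670e+01 -1.41000e-01]
rim [236 120] [278 161] [ 4.86356e+02 -1.58289e+02  4.34370e+01  3.95710e+01  2.76000e-01]
glass [242 127] [271 155] [ 4.86094e+02 -1.59479e+02  3.01620e+01  2.53020e+01  2.96000e-01]
trans [-354.4, -10.0, 10.0] rot z -0.418 dist 354.7
```

View pics/w9c.png

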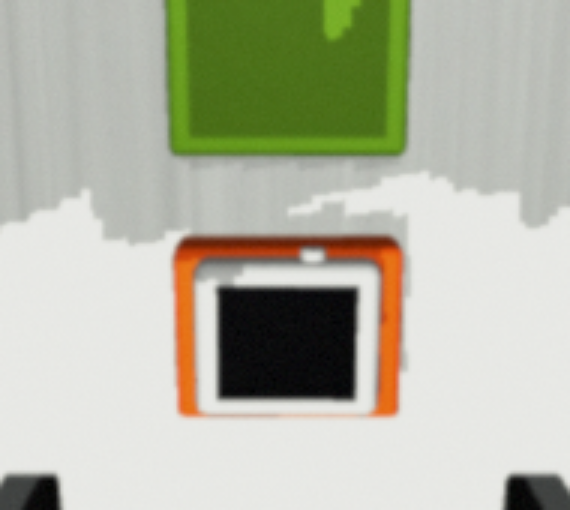

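Silver sits centred on the orange mould and aligned with it (glass within about 1 mm). Next is gold.

In the tool's units: -354.4 mm / 600 = -0.5907, -242 mm / 600 = -0.4033, -0.418 rad / 6.2832 = -0.0665.

>>> move_arm --grip '[65,65,65,65,65,65,65,65,65,65]' --translation '[[-0.0417,-0.0017,0],[-0.125,-0.0033,0],[-0.2167,-0.0067,0],[-0.31,-0.0083,0],[-0.4033,-0.0117,0],[-0.4967,-0.0142,0.005],[-0.5667,-0.016,0.0133],[-0.5907,-0.0167,0.0167],[-0.5907,-0.0167,0.0167],[-0.5907,-0.0167,0.0167]]' --rotation '[[0,0,-0.0048],[0,0,-0.0143],[0,0,-0.0239],[0,0,-0.035],[0,0,-0.0462],[0,0,-0.0573],[0,0,-0.0637],[0,0,-0.0665],[0,0,-0.0665],[0,0,-0.0665]]'

```text
time: 23.1
tcp_pos: [486.2, -156.3, 109.3]
ee_rot: [[-0.272, 0.962, -0.001], [0.962, 0.272, 0.001], [0.001, -0.001, -1.0]]
wrist_force: [0.1, -0.1, -0.2]
gripper_width: 64.9
grasp_force: 0.0
```

```bash
python3 - <<'E'
from h import *
from c import plan
s=robot.get_state();print(s['time'],s['tcp_pos'])
d=snap('wrist','w10');watch(d,(20,120,90),(34,255,255),(260,190,375,290),15)
E
```

```text
23.1 [ 486.17002743 -156.2681177   109.32280511]
rim [284 215] [343 267] [ 4.85408e+02 -1.56113e+02  4.32310e+01  3.95580e+01  2.77000e-01]
glass [292 228] [334 262] [ 4.86075e+02 -1.58838e+02  3.12140e+01  2.60350e+01  2.77000e-01]
```

```bash
python3 - <<'E'
from c import *
plan((486.1,-158.6,4,1.848))
E
```

```text
trans [-1.4, -0.8, 106.0] rot z -0.001 dist 106.0
```

In the tool's units: 106 mm / 600 = 0.1767, -1.4 mm / 600 = -0.0023, -0.001 rad / 6.2832 = -0.0002.

>>> move_arm --grip '[65,65,65,65,65,65,35,35,35,35]' --translation '[[-0.0023,-0.0013,0.0333],[-0.0023,-0.0013,0.1],[-0.0023,-0.0013,0.15],[-0.0023,-0.0013,0.17],[-0.0023,-0.0013,0.1767],[-0.0023,-0.0013,0.1767],[-0.0023,-0.0013,0.1767],[-0.0023,-0.0013,0.1767],[-0.0023,-0.0013,0.1767],[-0.0023,-0.0013,0.1767]]' --rotation '[[0,0,-0.0002],[0,0,-0.0002],[0,0,-0.0002],[0,0,-0.0002],[0,0,-0.0002],[0,0,-0.0002],[0,0,-0.0002],[0,0,-0.0002],[0,0,-0.0002],[0,0,-0.0002]]'

```text
time: 24.4
tcp_pos: [487.4, -159.3, 5.6]
ee_rot: [[-0.273, 0.962, 0.003], [0.962, 0.273, -0.001], [-0.002, 0.002, -1.0]]
wrist_force: [-0.1, -0.5, 6.2]
gripper_width: 42.2
grasp_force: 61.4
```

```bash
python3 - <<'E'
from c import *
plan((555.9,256.7,90,1.429))
E
```

```text
trans [380.4, 180.7, -86.0] rot z 0.419 dist 429.8
```

In the tool's units: 380.4 mm / 600 = 0.634, 180.7 mm / 600 = 0.3012, 0.419 rad / 6.2832 = 0.0667.

>>> move_arm --grip '[35,35,35,35,35,35,35,35,35,35]' --translation '[[0,0,-0.0333],[0.0233,0.01,-0.1],[0.09,0.0417,-0.1367],[0.1783,0.085,-0.1433],[0.2667,0.1267,-0.1433],[0.355,0.1683,-0.1433],[0.4433,0.21,-0.1433],[0.5333,0.2533,-0.1433],[0.6083,0.2883,-0.1433],[0.634,0.3012,-0.1433]]' --rotation '[[0,0,0],[0,0,0.0032],[0,0,0.0095],[0,0,0.0191],[0,0,0.0286],[0,0,0.0382],[0,0,0.0477],[0,0,0.0573],[0,0,0.0637],[0,0,0.0667]]'

```text
time: 25.65
tcp_pos: [556.0, 259.7, 90.4]
ee_rot: [[0.14, 0.99, 0.001], [0.99, -0.14, 0.001], [0.001, 0.001, -1.0]]
wrist_force: [0.3, -0.6, -1.2]
gripper_width: 41.9
grasp_force: 60.9
```

```bash
python3 - <<'E'
from c import *
plan((555.9,256.7,24,1.429))
E
```

```text
trans [-0.0, 0.0, 66.0] rot z -0.0 dist 66.0
```

In the tool's units: 66 mm / 600 = 0.11, 65 mm / 600 = 0.1083.

>>> move_arm --grip '[35,35,35,35,35,35,35,35,35,35]' --translation '[[0,0,0.025],[0,0,0.0583],[0,0,0.0833],[0,0,0.0967],[0,0,0.1033],[0,0,0.1067],[0,0,0.1083],[0,0,0.11],[0,0,0.11],[0,0,0.11]]' --rotation '[[0,0,0],[0,0,0],[0,0,0],[0,0,0],[0,0,0],[0,0,0],[0,0,0],[0,0,0],[0,0,0],[0,0,0]]'

```text
time: 26.9
tcp_pos: [556.4, 256.8, 24.7]
ee_rot: [[0.141, 0.99, 0.001], [0.99, -0.141, 0.0], [0.0, 0.001, -1.0]]
wrist_force: [-1.0, -1.3, 3.7]
gripper_width: 42.1
grasp_force: 61.4
```

```bash
python3 - <<'E'
from c import *
plan((555.9,256.7,120,1.429))
E
```

```text
trans [-0.0, 0.0, -96.0] rot z -0.0 dist 96.0
```

In the tool's units: -96 mm / 600 = -0.16, -93 mm / 600 = -0.155.

>>> move_arm --grip '[50,60,65,65,65,65,65,65,65,65]' --translation '[[0,0,0],[0,0,0],[0,0,0],[0,0,-0.0067],[0,0,-0.0333],[0,0,-0.0833],[0,0,-0.1333],[0,0,-0.155],[0,0,-0.16],[0,0,-0.16]]' --rotation '[[0,0,0],[0,0,0],[0,0,0],[0,0,0],[0,0,0],[0,0,0],[0,0,0],[0,0,0],[0,0,0],[0,0,0]]'

```text
time: 28.15
tcp_pos: [555.4, 256.5, 119.3]
ee_rot: [[0.142, 0.99, -0.001], [0.99, -0.142, -0.0], [-0.0, -0.001, -1.0]]
wrist_force: [0.4, -0.0, -1.4]
gripper_width: 65.1
grasp_force: 0.0
```

```bash
python3 - <<'E'
from h import *
from c import plan
s=robot.get_state();print(s['time'],s['tcp_pos'])
d=snap('wrist','w11');watch(d,(20,120,90),(28,255,255),(265,190,365,290),34)
for b in blobs(mask(d,0,(35,100,60),(48,255,255)),100)[:2]:print('green',b.min(0),b.max(0),rect(d,b,22))
m=np.zeros((480,640),np.uint8);m[285:350,260:370]=255
for b in blobs(mask(d,0,(0,0,0),(180,255,70))&m,200)[:1]:print('silver glass',rect(d,b,34))
cv2.imwrite('pics/w11c.png',cv2.resize(d['img'][180:360,200:430,::-1],None,fx=3,fy=3))
for n in('w8','w10','w2','w1'):
  e=load(n)
  for b in blobs(mask(e,0,(24,120,120),(32,255,255)),60):
    r=rect(e,b,29)
    if r[2]<27:print(n,'dot',b.mean(0),r)
E
```

```text
28.15 [555.36735101 256.46634221 119.2660708 ]
rim [285 212] [347 267] [ 5.57341e+02  2.60068e+02  4.29230e+01  4.01650e+01 -1.41000e-01]
glass [293 226] [338 261] [ 5.56822e+02  2.57471e+02  3.18090e+01  2.57220e+01 -1.41000e-01]
green [278 208] [353 267] [ 5.56699e+02  2.58139e+02  5.48800e+01  4.51980e+01 -1.41000e-01]
silver glass [ 5.47115e+02  1.93009e+02  3.15490e+01  2.55110e+01 -1.41000e-01]
w8 dot [192.35294118 309.76470588] [ 592.762 -287.438   20.412    7.417    1.144]
w2 dot [436.43137255 301.43137255] [ 6.02569e+02 -2.83429e+02  1.92280e+01  7.52200e+00 -3.11000e-01]
w1 dot [362.2244898  234.69387755] [ 600.163 -290.212   22.439   21.539    1.466]
```

View pics/w11c.png

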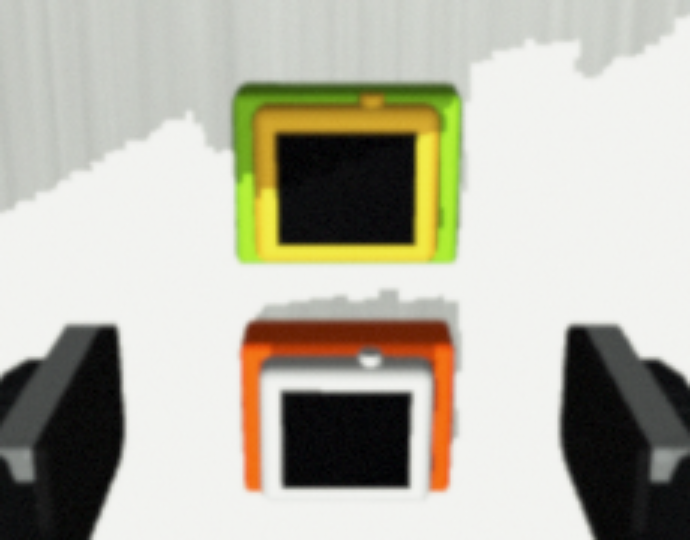

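Gold sits centred on the green mould, and silver is unchanged. Last is the press weight.

```bash
python3 - <<'E'
from c import *
plan((600.5,-290.2,120,1.429))
E
```

```text
trans [-535.1, 121.6, 0.0] rot z -0.0 dist 548.7
```

>>> move_arm --grip '[60,60,60,60,60,60,60,60,60,60]' --translation '[[-0.0667,0.015,0],[-0.1667,0.0383,0],[-0.2667,0.0608,0],[-0.3667,0.0833,0],[-0.4667,0.1067,0],[-0.5667,0.1283,0],[-0.6667,0.1517,0],[-0.7667,0.175,0],[-0.8583,0.195,0],[-0.8918,0.2027,0]]' --rotation '[[0,0,0],[0,0,0],[0,0,0],[0,0,0],[0,0,0],[0,0,0],[0,0,0],[0,0,0],[0,0,0],[0,0,0]]'

```text
time: 29.45
tcp_pos: [599.4, -293.3, 118.4]
ee_rot: [[0.145, 0.989, -0.002], [0.989, -0.145, 0.001], [0.0, -0.002, -1.0]]
wrist_force: [0.7, 0.8, -0.3]
gripper_width: 60.0
grasp_force: 0.0
```

```bash
python3 - <<'E'
from h import *
from c import plan
s=robot.get_state();print(s['time'],s['tcp_pos'])
robot.snapshot('wrist');robot.snapshot('wrist');d=snap('wrist','w12');print(robot.get_state()['tcp_pos'])
for b in blobs(mask(d,0,(22,120,100),(34,255,255)),60):
    r=rect(d,b,29)
    if r[2]<30:print('dot',b.mean(0),r)
E
```

```text
29.45 [ 599.42584932 -293.33397509  118.36647041]
[ 599.84572378 -289.96590072  118.63299602]
dot [313.48809524 241.52380952] [ 599.555 -290.326   21.848   21.73     0.653]
```

```bash
python3 - <<'E'
from c import *
plan((600.2,-290.4,10,1.429))
E
```

```text
trans [-0.3, -0.3, 110.0] rot z -0.0 dist 110.0
```

In the tool's units: 110 mm / 600 = 0.1833, 106 mm / 600 = 0.1767.

>>> move_arm --grip '[60,60,60,60,60,60,25,25,25,25]' --translation '[[-0.0003,-0.0005,0.0333],[-0.0003,-0.0005,0.1],[-0.0003,-0.0005,0.1533],[-0.0003,-0.0005,0.1767],[-0.0003,-0.0005,0.1833],[-0.0003,-0.0005,0.1833],[-0.0003,-0.0005,0.1833],[-0.0003,-0.0005,0.1833],[-0.0003,-0.0005,0.1833],[-0.0003,-0.0005,0.1833]]' --rotation '[[0,0,0],[0,0,0],[0,0,0],[0,0,0],[0,0,0],[0,0,0],[0,0,0],[0,0,0],[0,0,0],[0,0,0]]'

```text
time: 30.85
tcp_pos: [601.4, -291.2, 11.9]
ee_rot: [[0.142, 0.99, 0.002], [0.99, -0.142, -0.001], [-0.001, 0.003, -1.0]]
wrist_force: [-0.6, -0.2, 5.3]
gripper_width: 31.7
grasp_force: 60.0
```

```bash
python3 - <<'E'
from c import *
plan((546.8,192.5,110,1.429))
E
```

```text
trans [470.5, -121.2, -100.0] rot z -0.0 dist 496.0
```

In the tool's units: 440 mm / 600 = 0.7333, 400 mm / 600 = 0.6667.

>>> move_arm --grip '[25,25,25,25,25,25,25,25,25,25]' --translation '[[0,0,-0.0333],[0.0167,-0.0033,-0.1],[0.0833,-0.0217,-0.15],[0.1833,-0.0467,-0.1667],[0.28,-0.0717,-0.1667],[0.3767,-0.0967,-0.1667],[0.4733,-0.1217,-0.1667],[0.57,-0.1467,-0.1667],[0.6667,-0.1717,-0.1667],[0.7333,-0.1883,-0.1667]]' --rotation '[[0,0,0],[0,0,0],[0,0,0],[0,0,0],[0,0,0],[0,0,0],[0,0,0],[0,0,0],[0,0,0],[0,0,0]]'

```text
time: 32.1
tcp_pos: [550.0, 163.7, 111.1]
ee_rot: [[0.14, 0.99, 0.001], [0.99, -0.14, 0.0], [0.001, 0.001, -1.0]]
wrist_force: [0.0, -0.5, -1.1]
gripper_width: 31.4
grasp_force: 59.8
```

```bash
python3 - <<'E'
from c import *
x,y,z,h=cmd();c,s=np.cos(h),np.sin(h);a,b=440-470.5,-113+121.2
json.dump([x+c*a+s*b,y+s*a-c*b,z,h],open(F,'w'));print(cmd())
plan((546.8,192.5,44.5,1.429))
E
```

```text
[550.6124575850621, 161.1248355854355, 110.0, 1.4287999999999998]
trans [30.5, -8.2, 65.5] rot z -0.0 dist 72.7
```

In the tool's units: 65.5 mm / 600 = 0.1092, 30.5 mm / 600 = 0.0508.

>>> move_arm --grip '[25,25,25,25,25,25,25,25,25,25]' --translation '[[0.02,-0.005,0],[0.04,-0.0108,0.0083],[0.0508,-0.0137,0.0333],[0.0508,-0.0137,0.0633],[0.0508,-0.0137,0.0833],[0.0508,-0.0137,0.0967],[0.0508,-0.0137,0.1033],[0.0508,-0.0137,0.1067],[0.0508,-0.0137,0.1092],[0.0508,-0.0137,0.1092]]' --rotation '[[0,0,0],[0,0,0],[0,0,0],[0,0,0],[0,0,0],[0,0,0],[0,0,0],[0,0,0],[0,0,0],[0,0,0]]'

```text
time: 33.35
tcp_pos: [547.0, 192.6, 44.8]
ee_rot: [[0.141, 0.99, 0.001], [0.99, -0.141, 0.0], [0.0, 0.001, -1.0]]
wrist_force: [0.8, -0.5, -1.2]
gripper_width: 31.9
grasp_force: 59.8
```

```bash
python3 - <<'E'
from h import *
s=robot.get_state();print(s['time'],s['tcp_pos'],s['wrist_force'])
d=snap('wrist','w13');
for b in blobs(mask(d,0,(22,120,100),(34,255,255)),60):
    r=rect(d,b,61)
    if r[2]<30:print('dot',b.mean(0),r)
e=snap('side','s13');x=proj(e,[547,193,40])[0].astype(int);print(x)
cv2.imwrite('pics/s13c.png',cv2.resize(e['img'][x[1]-60:x[1]+60,x[0]-80:x[0]+80,::-1],None,fx=5,fy=5))
E
```

```text
33.35 [547.0427923  192.56196024  44.83190404] [ 0.81614236 -0.50566293 -1.21257943]
dot [313.69655172 316.74482759] [546.808 192.146  22.283  22.181   1.429]
[289 185]
```

View pics/s13c.png

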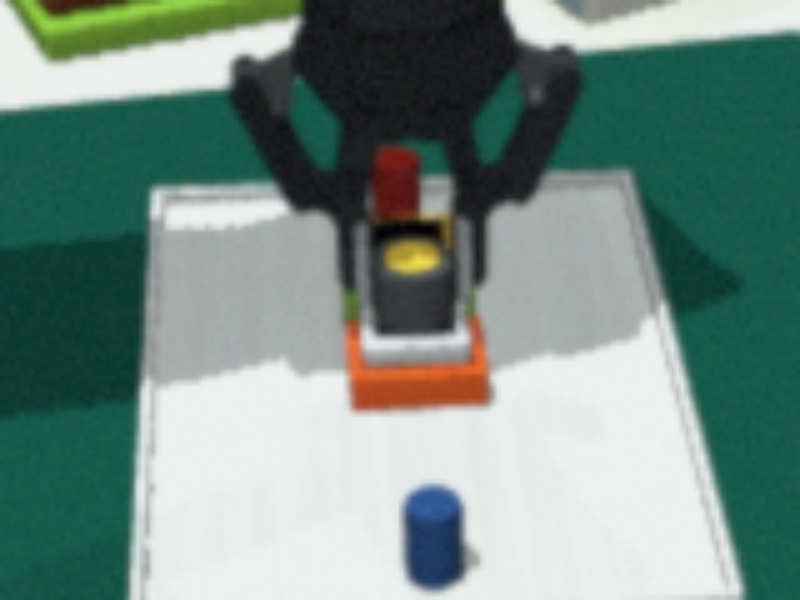

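The weight hangs upright just above the silver watch, centred. I'll lower the last 2 mm slowly.

In the tool's units: 2 mm / 600 = 0.0033, 1.8 mm / 600 = 0.003.

>>> move_arm --grip '[25,25,25,25,25,25,25,25,25,25]' --translation '[[0,0,0.0005],[0,0,0.001],[0,0,0.0015],[0,0,0.002],[0,0,0.0025],[0,0,0.003],[0,0,0.0033],[0,0,0.0033],[0,0,0.0033],[0,0,0.0033]]' --rotation '[[0,0,0],[0,0,0],[0,0,0],[0,0,0],[0,0,0],[0,0,0],[0,0,0],[0,0,0],[0,0,0],[0,0,0]]'

```text
time: 34.7
tcp_pos: [546.9, 192.5, 42.9]
ee_rot: [[0.141, 0.99, 0.0], [0.99, -0.141, 0.0], [0.0, 0.0, -1.0]]
wrist_force: [-3.4, -1.7, 4.8]
gripper_width: 31.8
grasp_force: 60.2
```

Contact at about 5 N. Releasing slowly, then straight up.

In the tool's units: -100 mm / 600 = -0.1667, -90 mm / 600 = -0.15.

>>> move_arm --grip '[36,42,50,60,60,60,60,60,60,60]' --translation '[[0,0,0],[0,0,0],[0,0,0],[0,0,0],[0,0,-0.005],[0,0,-0.02],[0,0,-0.0583],[0,0,-0.1083],[0,0,-0.15],[0,0,-0.1667]]' --rotation '[[0,0,0],[0,0,0],[0,0,0],[0,0,0],[0,0,0],[0,0,0],[0,0,0],[0,0,0],[0,0,0],[0,0,0]]'

```text
time: 35.95
tcp_pos: [548.1, 192.8, 145.1]
ee_rot: [[0.141, 0.99, 0.004], [0.99, -0.141, 0.001], [0.001, 0.004, -1.0]]
wrist_force: [-0.3, -0.2, -0.1]
gripper_width: 59.6
grasp_force: 0.0
```

```bash
python3 - <<'E'
from h import *
d=snap('wrist','w14');s=robot.get_state();print(s['time'],s['tcp_pos'])
for b in blobs(mask(d,0,(22,120,100),(34,255,255)),60):
    r=rect(d,b,60)
    if r[2]<30:print('dot',b.mean(0),r)
for c,lo,hi in(('or',(3,150,80),(18,255,255)),('gr',(35,100,60),(48,255,255))):
    for b in blobs(mask(d,0,lo,hi),100)[:1]:print(c,rect(d,b,22))
cv2.imwrite('pics/w14c.png',cv2.resize(d['img'][100:300,200:430,::-1],None,fx=3,fy=3))
E
```

```text
36.0 [548.23304938 192.82135923 145.49768341]
dot [311.5        245.45454545] [ 5.46828e+02  1.92938e+02  2.19080e+01  2.13590e+01 -1.43000e-01]
or [ 5.47480e+02  1.93261e+02  5.45430e+01  4.36300e+01 -1.43000e-01]
gr [ 5.56301e+02  2.56614e+02  5.48590e+01  4.19060e+01 -1.42000e-01]
```

View pics/w14c.png

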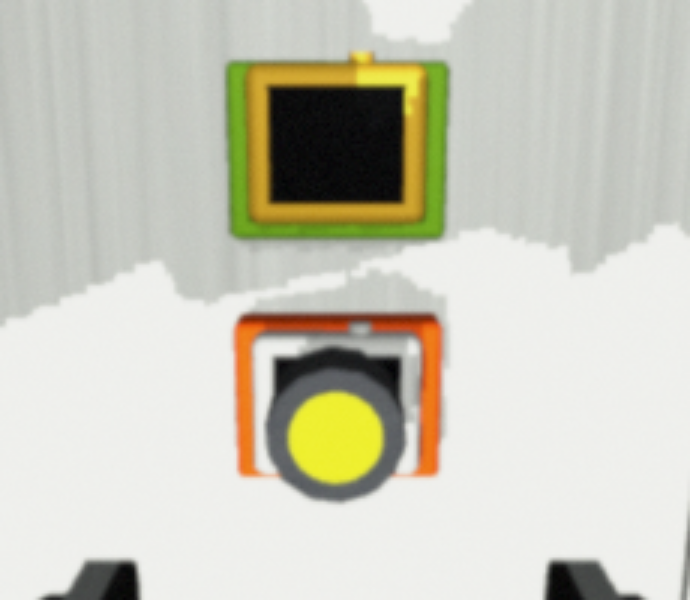

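The weight stands upright, centred on silver to within about 1 mm, and both stacks are aligned. Handing in.

```bash
python3 -c "
from rig import robot
print(robot.sign_off())"
```

```text
the job is handed in; nothing more can be done
None
```

The tray is loaded as asked and handed in after about 36 s on the robot's clock, with every placement checked by camera to within about 1 mm; the brown mould and screw tin were not touched.

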